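# Check a tiller's brake lever for its firm stop

## Task

Two handle ends of a garden tiller are clamped in stands on the bench. On the one with the long brake lever, press the lever in towards the bar with the outside of your fingers until it comes up firm, short of the bar; let it spring all the way out with the fingers clear of it, then press it in again to its firm stop and finish while still holding it there. Do not grip the lever or touch the rubber grip, do not force the lever hard against its stop, and leave the short lever and all the other things where they are.

Things in the scene. Friction and masses are not known exactly. Their poses are not given: they have to be found in the camera images.
- long_stand: The long lever's handle stand, fixed to the table. Origin on the table under the bar. The bar (steel tube 22 across) runs level along the stand's y axis, 100 above the table; the lever lies on its -x side. Clamp post and base plate (110 x 100) centred at y = +115, clamp top 122 above the table. Nothing stands below grip and lever. It may stand on either side of the bench.
- long_grip (a point): Centre of the black rubber grip on the -y end of the long lever's bar: 32 across, 130 long along the stand's y. Not to be touched.
- long_lever (a joint): Hinge of the long lever, upright axis: 0 = sprung out, grows as it swings in towards the bar, 0.25 rad = firm stop, where the blade is still about 27 from the grip. Return spring: pressing at long_press takes about 2 N at the start, 7.5 N just before the stop. From 0.225 on it counts as pressed in.
- long_tip (a point): Middle of the free end of the long lever, 158 from the pivot. The lever is a bare aluminium blade, 8 thick, 18 high (91 to 109 above the table), with an upright bulb 20 across at this end that bulges outwards by 12, and a black strip 3 thick along its whole inner side (towards the bar), not to be touched: fingers press from the outer side only.
- long_pivot (a point): The hinge axis of the long lever, at the blade's mid height (100 above the table). Its axes turn with the lever: -y runs along the blade to its free end, x points from the blade in towards the bar, z up.
- long_press (a point): The point to press: on the outer face (the side away from the bar) of the long blade, at mid height, 114 from the pivot along the blade. Axes as long_pivot, so press along +x. Swings with the lever.
- short_lever (a joint): Hinge of the short lever on the other handle, 0 = sprung out, grows towards the bar. To be left alone.
- short_stand: The other, short lever's handle stand, fixed to the table. Origin on the table under the bar. The bar (steel tube 22 across) runs level along the stand's y axis, 100 above the table; the lever lies on its -x side. Clamp post and base plate (110 x 100) centred at y = +115, clamp top 122 above the table. Nothing stands below grip and lever. Lever of the same kind but only 85 long, no bulb.
- tape: roll of paper masking tape lying flat, 90 across, 24 high. Origin under it, on the table. Loose bystander.
- jar: closed brown glass jar, 56 across, 75 high. Origin under it, on the table. Loose bystander.
- offcut: wood offcut, 160 x 34 x 20. Origin under it, on the table. Loose bystander.
- brush: paint brush lying flat. Origin under it, on the table. Loose bystander.
- driver: screwdriver with a black handle lying flat. Origin under it, on the table. Loose bystander.
- tin: closed steel paint tin, 90 across, 100 high. Origin under it, on the table. Loose bystander.
- block: cork sanding block, 100 x 65 x 32. Origin under it, on the table. Loose bystander.

How it is judged (in metres and radians):
On the way, in this order (a step that is already met when the one before it is completed fails the run):
1. the fingers press the long lever in to its firm stop (value of joint long_lever above 0.225 rad and contact force between the fingers and long_lever above 2 N), for 0.2 s.
2. the lever springs all the way out, fingers clear of it (value of joint long_lever below 0.02 rad and contact force between the fingers and long_lever below 0.3 N), for 0.2 s.
3. the fingers press it in to its stop again (all of step 1), for 0.2 s.
At the end, for the whole second after the job is handed in: The long lever is held in (joint above 0.225 of 0.25 rad) by the fingers on the blade, with 2 to 60 N, fingers off the liner and the rubber grip, the short lever out (below 0.08 rad) and every loose thing within 30 mm of its start (all of step 3 and contact force between the fingers and long_lever below 60 N and contact force between the fingers and long_lever_c0 below 1 N and contact force between the fingers and long_stand_c0 below 1 N and value of joint short_lever below 0.08 rad and distance of each of tape, jar, offcut, brush, driver, tin, block from where it was at the start of the episode below 0.03 m); the arm keeps its last pose, push and grip.
It fails at once if the lever is gripped, or pulled from its inner side (contact force between the fingers and long_lever_c0 above 1 N).
It fails at once if the rubber grip is touched (contact force between the fingers and long_stand_c0 above 1 N).
It fails at once if the lever is forced with more than 60 N (contact force between the fingers and long_lever above 60 N).
It fails at once if the short lever is pressed (value of joint short_lever above 0.08 rad).
It fails at once if a loose thing is moved more than 30 mm or lifted (distance of any of tape, jar, offcut, brush, driver, tin, block from where it was at the start of the episode above 0.03 m).
It also fails if it takes over 38 s, if anything falls off the work surface, if the arm or the gripper's body presses on something with over 40 N, if the wrist force passes 120 N, or if a joint passes its speed limit or range.

## Robot

A 6-joint arm with a two-finger parallel gripper is mounted at the origin on the work surface. World frame = base frame: x ahead of the robot, y to its left, z up, the work surface at z = 0. Lengths are in mm, angles in degrees, forces in N, time in s.
With the tool pointing down it reaches from about 275 to 725 mm from the base axis. Payload 15.9 kg.
Tool frame: the origin (TCP) lies between the finger pads; the fingertips stand 19 mm ahead of it and the grasp point (between the pads) is the TCP; z points along the fingers, y is the line along which they close (so a half turn about z gives the same grasp; the last joint's range is limited). The gripper opens to 85 mm and grips with 20 to 120 N. Pads are 22 mm wide; open, the fingers measure 114 mm over their backs; the gripper's body (76 mm by 85 mm) begins 54 mm behind the grasp point. The pads swing forward as they close: fully open they stand 13 mm farther back than shut.
Start: joints at [65.26, 12.198, -1.971, 75.831, 0, 90], TCP at [209.245, 454.095, 250.306] pointing down, gripper open.
Joint ranges: [-170.91, 170.91], [-42.67, 98.43], [-65.05, 77.54], [-120.47, 116.71], [-90, 82.35], [-180, 180]. Speed limits (degrees/s): [108.29, 108.29, 136.94, 147.25, 180, 180].

## Interface

Orientations are given as a 3x3 rotation matrix whose columns are the frame's x, y, z axes.
In Python, from plant import manip gives the robot as it stands.
- The arm moves only by the tool drive_tool, never from a script. Its argument "commands" is a list of rows, each an object with "linear": the shift along the tool's x, y, z normalised to -1 to 1, where 1 is 0.15 m, a list of three; "angular": the turn, a rotation vector about the tool's x, y, z normalised to -1 to 1, where 1 is 360 degrees, a list of three; "grip": the opening, from 0 (shut) to 1 (fully open). In form: [{"linear": [tx, ty, tz], "angular": [ax, ay, az], "grip": grip}, ...]. A call has 1 to 12 rows; each row shifts and turns the commanded pose from where the row before left it, along the tool's axes as they then stand; what a row does not reach is not made up. A row lasts 1/12 s, in which the tool goes at most 41.7 mm and 7.16 degrees, less where a joint would pass 70% of its speed; a pose out of reach is approached as far as the arm can. A call with a number of a shift or a turn outside -1 to 1 is refused whole. A call with a gripper value outside its range is refused whole. The fingers move at their own pace and stop on an object; "squeeze" is the grip in N (left out, the last holds). Time passes only in rows, so rows that do not move let the fingers close. It gives the time, the measured TCP pose, the force, the opening and the grip force at its end, in the units of the state.
- manip.read_state(): the state, without advancing time (a new reading comes with each control period).
- manip.get_image(name): name is "side" or "top" or "wrist"; returns (picture, depth): 384x512x3 uint8, red, green, blue; 384x512 float32, mm along the optical axis (not along the pixel's ray), 0 where there is no reading.
- manip.calibration(name): a dict with "K" (3x3 intrinsics, pixels), "world_from_camera" (4x4, takes a point from camera to world coordinates). Camera axes: x right, y down, z forward; pixel columns grow to the right and rows downward; lengths in mm; the calibration is good to about 2 mm. A picture is of the moment at which its call begins: read the wrist's pose just before it. calibration takes no time and is no camera call; for the wrist camera it gives the pose at the moment of the call.
- manip.hand_in(): hands the job in; it is judged then, once.
The state is a dict: "t": time; "joint_pos": joint angles; "qvel": joint speeds; "tau": joint torques, N m; "ee_pos": TCP position; "ee_rot": TCP orientation; "contact_force": force on the tool from outside, world axes, zero at the start; "wrist_torque": the same for the moment, N m; "opening": finger opening in mm; "finger_force": force on a finger pad.
Only numpy, scipy, OpenCV 4.12 (cv2) and the standard library are available. Lean on these libraries where they do the work, as an engineer would, in place of code of your own. Each camera call takes 0.05 s, during which the arm holds its last target. There are 200 camera calls.

## Working session

There is one attempt and no reset: what is moved stays moved. The work goes in short steps, Python scripts to look and compute and a tool call to move; the robot and the scene stay as the last step left them, time stands still between calls to the robot, and variables do not carry over. Pictures are saved under pics/ and viewed, at most 10 in all, crops included, and the job is handed in when it is done.

Besides the shell and the picture viewer there is one more tool, called after ">>>" in YAML: its name, and indented under it one key for each argument. drive_tool: Moves the arm, as the interface text tells. Its arguments: {"type":"object","properties":{"commands":{"type":"array","items":{"type":"object","properties":{"linear":{"type":"array","items":{"type":"number","minimum":-1,"maximum":1}},"angular":{"type":"array","items":{"type":"number","minimum":-1,"maximum":1}},"grip":{"type":"number"}}}},"squeeze":{"type":"number"}},"required":["commands"]}

```bash
mkdir -p pics; cat > h.py <<'E'
from plant import manip
import numpy as np, cv2
def snap(n,tag):
    p,d=manip.get_image(n); c=manip.calibration(n)
    cv2.imwrite(f'pics/{tag}.png',p[:,:,::-1]); np.savez(f'pics/{tag}.npz',p=p,d=d,K=c['K'],T=c['world_from_camera'])
def load(tag): return np.load(f'pics/{tag}.npz')
def world(z):  # per-pixel world xyz from depth
    K,T,d=z['K'],z['T'],z['d']; v,u=np.indices(d.shape)
    P=np.stack([(u-K[0,2])/K[0,0]*d,(v-K[1,2])/K[1,1]*d,d],-1)
    W=P@T[:3,:3].T+T[:3,3]; W[d==0]=np.nan; return W
def ray(z,u,v,h):
    r=z['T'][:3,:3]@np.linalg.inv(z['K'])@[u,v,1]; o=z['T'][:3,3]; return o+r*(h-o[2])/r[2]
E
python3 - <<'E'
from h import *
snap('top','top0'); snap('side','side0')
a=[cv2.imread(f'pics/{t}0.png') for t in('top','side')]
cv2.imwrite('pics/both.png',cv2.resize(np.hstack(a),(800,300)))
for t in('top','side'): print(load(t+'0')['T'].round(2).tolist())
E
```

```text
[[0.06, -0.97, 0.23, 237.38], [-1.0, -0.05, 0.01, -103.06], [0.0, -0.23, -0.97, 1361.62], [0.0, 0.0, 0.0, 1.0]]
[[0.98, -0.12, 0.16, 297.2], [-0.2, -0.61, 0.77, -1166.63], [0.01, -0.78, -0.62, 977.08], [0.0, 0.0, 0.0, 1.0]]
```

View pics/top0.png

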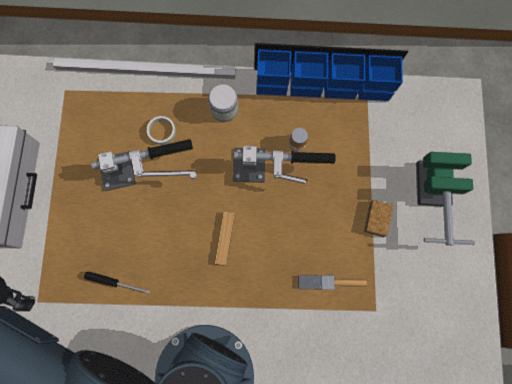

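View pics/side0.png

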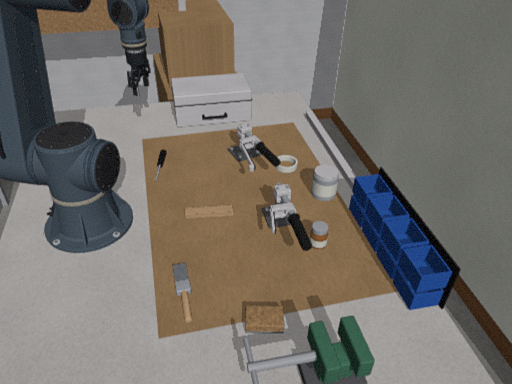

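The long lever is the left handle in the top view (blade from about (140,172) to its bulb at (193,175), grip around (170,149)). The short one is at (280,170)–(305,181).

```bash
python3 - <<'E'
from h import *
z=load('top0'); c=cv2.imread('pics/top0.png')[125:205,85:205]
cv2.imwrite('pics/crop.png',cv2.resize(c,None,fx=6.5,fy=6.5,interpolation=cv2.INTER_CUBIC))
W=world(z); 
# points with height 80..130 in region
m=(W[...,2]>80)&(W[...,2]<135); m[:125]=0;m[205:]=0;m[:,:85]=0;m[:,205:]=0
hsv=cv2.cvtColor(z['p'],cv2.COLOR_RGB2HSV)
dark=m&(hsv[...,2]<60)
P=np.argwhere(dark)[:,::-1].astype(np.float32); r=cv2.minAreaRect(P); print('grip px',r, 'z med',np.median(W[...,2][dark]))
for v in range(166,184):
  print(v,[(u,*W[v,u].round().astype(int)) for u in range(146,202,5) if W[v,u,2]>60])
E
```

```text
grip px ((153.72195434570312, 152.20242309570312), (10.616141319274902, 76.75749969482422), 77.90524291992188) z med 113.55862846861828
166 []
167 []
168 []
169 []
170 []
171 [(166, np.int64(567), np.int64(146), np.int64(110)), (171, np.int64(569), np.int64(132), np.int64(107)), (176, np.int64(569), np.int64(117), np.int64(108)), (181, np.int64(571), np.int64(103), np.int64(105)), (186, np.int64(570), np.int64(88), np.int64(111)), (191, np.int64(573), np.int64(74), np.int64(105))]
172 [(146, np.int64(562), np.int64(204), np.int64(107)), (151, np.int64(562), np.int64(189), np.int64(110)), (156, np.int64(563), np.int64(175), np.int64(108)), (161, np.int64(564), np.int64(161), np.int64(106)), (166, np.int64(566), np.int64(147), np.int64(104)), (171, np.int64(565), np.int64(131), np.int64(110)), (176, np.int64(567), np.int64(118), np.int64(104)), (181, np.int64(566), np.int64(102), np.int64(111)), (186, np.int64(568), np.int64(88), np.int64(109)), (191, np.int64(567), np.int64(72), np.int64(114))]
173 [(146, np.int64(558), np.int64(203), np.int64(109)), (151, np.int64(560), np.int64(190)
[... 1231 characters left out ...]
t64(558), np.int64(132), np.int64(102)), (176, np.int64(559), np.int64(117), np.int64(103)), (181, np.int64(561), np.int64(103), np.int64(97)), (186, np.int64(561), np.int64(88), np.int64(99)), (191, np.int64(559), np.int64(72), np.int64(113))]
176 [(146, np.int64(553), np.int64(206), np.int64(95)), (151, np.int64(553), np.int64(191), np.int64(97)), (156, np.int64(555), np.int64(177), np.int64(94)), (161, np.int64(556), np.int64(163), np.int64(92)), (191, np.int64(558), np.int64(73), np.int64(103)), (196, np.int64(562), np.int64(60), np.int64(92))]
177 [(191, np.int64(553), np.int64(72), np.int64(110))]
178 [(191, np.int64(553), np.int64(73), np.int64(99))]
179 []
180 []
181 []
182 []
183 []
```

View pics/crop.png

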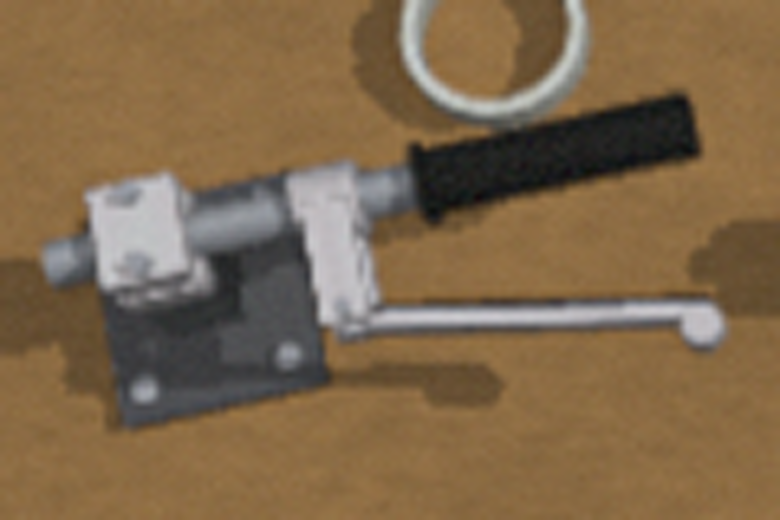

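The crop shows the bulb at top px (193,175), the blade running left to about (140,174.5), and the grip above it. The outer side faces the robot (-x). I'll cross-check with the side view and get the tool pose.

```bash
python3 - <<'E'
from h import *
np.set_printoptions(suppress=True,precision=3)
z=load('top0'); s=load('side0')
W=world(z); hs=cv2.cvtColor(z['p'],cv2.COLOR_RGB2HSV)
# bright blade-top pixels, x/y line fit with plane z=109
m=(hs[...,2]>150)&(hs[...,1]<60); m[:168]=0; m[181:]=0; m[:,:146]=0; m[:,188:]=0
cols=range(148,186); e=np.array([ray(z,u,np.flatnonzero(m[:,u]).max()+.5,109)[:2] for u in cols]); i=np.array([ray(z,u,np.flatnonzero(m[:,u]).min()-.5,109)[:2] for u in cols])
print('outer x=a*y+b',np.polyfit(e[:,1],e[:,0],1),'inner',np.polyfit(i[:,1],i[:,0],1))
tip=ray(z,193,175,109); print('bulb top',tip)
# two-view: triangulate bulb with side
def proj(s,P):
    T=np.linalg.inv(s['T']); c=s['K']@(T[:3,:3]@P+T[:3,3]); return c[:2]/c[2]
print('bulb in side',proj(s,tip))
Ws=world(s); near=(np.hypot(Ws[...,0]-tip[0],Ws[...,1]-tip[1])<14)&(Ws[...,2]>60)
print('side depth bulb',near.sum(),np.nanmean(Ws[near],0),np.nanmax(Ws[near],0))
g=ray(z,170,149,116); print('grip',g)
st=manip.read_state(); print(st['ee_pos'],np.array(st['ee_rot']),st['t'],st['contact_force'])
c=cv2.imread('pics/side0.png')[110:190,210:310]; cv2.imwrite('pics/crops.png',cv2.resize(c,None,fx=7,fy=7,interpolation=cv2.INTER_CUBIC))
E
```

```text
outer x=a*y+b [ -0.09  570.865] inner [ -0.094 577.804]
bulb top [559.907  66.527 109.   ]
bulb in side [250.62  165.345]
side depth bulb 38 [562.553  64.309 103.904] [572.96   74.566 113.504]
grip [632.864 139.38  116.   ]
[209.129 453.847 249.882] [[-0.908  0.418 -0.   ]
 [ 0.418  0.908 -0.001]
 [-0.    -0.001 -1.   ]] 0.1 [0.417 0.161 0.46 ]
```

View pics/crops.png

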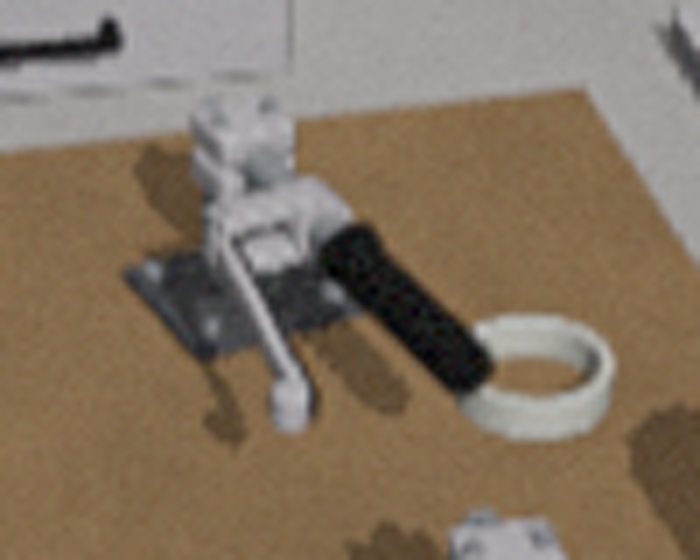

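Both views agree: side view bulb at px ≈ (251,167) against the projected (251,165), tops about 109 high. The outer face at the press point is near (560,112,100), with the normal at mid-stroke about (0.98,0.2). I'll close the fingers and travel high, then turn so that tool y lies along the push.

>>> drive_tool:
  commands:
    - {"linear":[-0.2,-0.09,0],"angular":[0,0,0],"grip":0}
    - {"linear":[-0.24,-0.106,0],"angular":[0,0,0],"grip":0}
    - {"linear":[-0.24,-0.106,0],"angular":[0,0,0],"grip":0}
    - {"linear":[-0.24,-0.106,0],"angular":[0,0,0],"grip":0}
    - {"linear":[-0.24,-0.106,0],"angular":[0,0,0],"grip":0}
    - {"linear":[-0.24,-0.106,0],"angular":[0,0,0],"grip":0}
    - {"linear":[-0.24,-0.106,0],"angular":[0,0,0],"grip":0}
    - {"linear":[-0.24,-0.106,0],"angular":[0,0,0],"grip":0}
    - {"linear":[-0.24,-0.106,0],"angular":[0,0,0],"grip":0}
    - {"linear":[-0.24,-0.106,0],"angular":[0,0,0],"grip":0}
    - {"linear":[-0.24,-0.106,0],"angular":[0,0,0],"grip":0}
    - {"linear":[-0.2,-0.09,0],"angular":[0,0,0],"grip":0}

```text
t: 1.1
ee_pos: [514.0, 107.0, 250.0]
ee_rot: [[-0.908, 0.419, -0.0], [0.419, 0.908, -0.0], [0.0, -0.0, -1.0]]
contact_force: [-0.3, 1.0, 1.1]
opening: 0.0
finger_force: 0.0
```

>>> drive_tool:
  commands:
    - {"linear":[0,0,0],"angular":[0,0,0.0186],"grip":0}
    - {"linear":[0,0,0],"angular":[0,0,0.0186],"grip":0}
    - {"linear":[0,0,0],"angular":[0,0,0.0186],"grip":0}
    - {"linear":[0,0,0],"angular":[0,0,0.0186],"grip":0}
    - {"linear":[0,0,0],"angular":[0,0,0.0186],"grip":0}
    - {"linear":[0,0,0],"angular":[0,0,0.0186],"grip":0}
    - {"linear":[0,0,0],"angular":[0,0,0.0186],"grip":0}
    - {"linear":[0,0,0],"angular":[0,0,0.0186],"grip":0}
    - {"linear":[0,0,0],"angular":[0,0,0],"grip":0}
    - {"linear":[0,0,0],"angular":[0,0,0],"grip":0}

```text
t: 1.93
ee_pos: [512.7, 109.4, 250.1]
ee_rot: [[-0.206, 0.978, -0.001], [0.978, 0.206, -0.0], [-0.0, -0.001, -1.0]]
contact_force: [0.5, 0.2, 0.4]
opening: 0.0
finger_force: 0.0
```

>>> drive_tool:
  commands:
    - {"linear":[-0.047,0,0.1],"angular":[0,0,0],"grip":0}
    - {"linear":[0,0,0.15],"angular":[0,0,0],"grip":0}
    - {"linear":[0,0,0.15],"angular":[0,0,0],"grip":0}
    - {"linear":[0,0,0.15],"angular":[0,0,0],"grip":0}
    - {"linear":[0,0,0.15],"angular":[0,0,0],"grip":0}
    - {"linear":[0,0,0.15],"angular":[0,0,0],"grip":0}
    - {"linear":[0,0,0.15],"angular":[0,0,0],"grip":0}
    - {"linear":[0,0,0],"angular":[0,0,0],"grip":0}
    - {"linear":[0,0,0],"angular":[0,0,0],"grip":0}

```text
t: 2.68
ee_pos: [513.6, 102.4, 100.0]
ee_rot: [[-0.205, 0.979, -0.002], [0.979, 0.205, -0.0], [0.0, -0.002, -1.0]]
contact_force: [0.9, -0.0, 1.2]
opening: -0.1
finger_force: 0.0
```

```bash
python3 - <<'E'
from h import *
snap('side','s1');snap('wrist','w1')
a=cv2.resize(cv2.imread('pics/s1.png')[100:200,200:300],(400,400),interpolation=cv2.INTER_CUBIC)
b=cv2.resize(cv2.imread('pics/w1.png'),(400,300)); b=cv2.copyMakeBorder(b,0,100,0,0,cv2.BORDER_CONSTANT)
cv2.imwrite('pics/sw1.png',np.hstack([a,b]))
E
```

```text
(no output)
```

View pics/sw1.png

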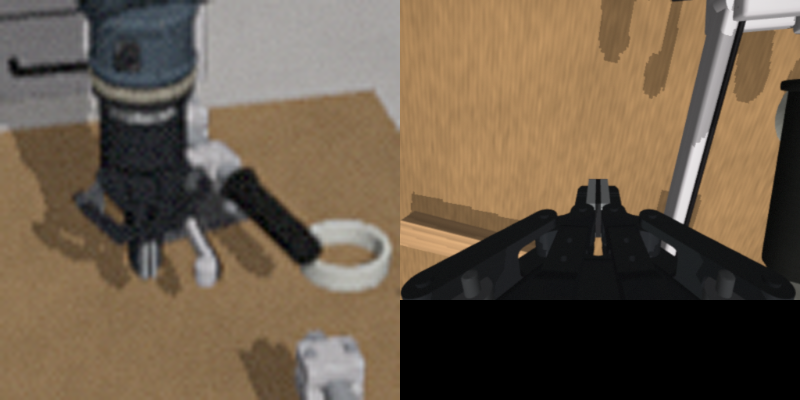

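The picture shows the shut fingers beside the blade. The gripper's linkage splays out sideways along tool y (left picture, (80,195) and (195,190)), which might foul the grip. I'll measure that profile from the depth.

```bash
python3 - <<'E'
from h import *
np.set_printoptions(suppress=True,precision=1)
st=manip.read_state(); R=np.array(st['ee_rot']); p=np.array(st['ee_pos'])
print('cam in tool',(load('w1')['T'][:3,3]-p)@R)
for t in('s1','w1'):
  z=load(t); L=((world(z)-p)@R).reshape(-1,3); hs=cv2.cvtColor(z['p'],cv2.COLOR_RGB2HSV).reshape(-1,3)
  L=L[(np.abs(L[:,0])<60)&(L[:,1]<36)&(L[:,1]>-80)&(hs[:,1]<130)]
  for h in range(-80,30,8):
    q=L[(L[:,2]>=h)&(L[:,2]<h+8)]
    if len(q)>3: print(t,'tool z',h,'n',len(q),'x',np.percentile(q[:,0],[2,98]),'y',np.percentile(q[:,1],[2,98]))
E
```

```text
cam in tool [  71.6    0.7 -123.3]
s1 tool z -80 n 57 x [-21.    3.5] y [-59.1  29.4]
s1 tool z -72 n 51 x [-20.4   9.2] y [-62.5  26.5]
s1 tool z -64 n 32 x [-19.2  -9. ] y [-57.5  26.8]
s1 tool z -56 n 36 x [-21.5   7.4] y [-50.5  34.4]
s1 tool z -48 n 38 x [-17.1   8.5] y [-46.1  33.4]
s1 tool z -40 n 47 x [-16.3   9.5] y [-34.6  33.7]
s1 tool z -32 n 34 x [-14.7   2.2] y [-29.6  27.6]
s1 tool z -24 n 16 x [-16.5   2.5] y [-17.9  17. ]
s1 tool z -16 n 19 x [-45.6  -2.4] y [-16.9  33.3]
s1 tool z -8 n 23 x [-57.8  -6.9] y [-13.9  35.6]
s1 tool z 0 n 24 x [-50.8   5.1] y [-15.9  35.5]
s1 tool z 8 n 11 x [-14.4  -2.3] y [-13.   10.5]
w1 tool z -80 n 4871 x [10.  20.3] y [-56.4  27.4]
w1 tool z -72 n 7910 x [ 4.  17.7] y [-58.8  26.4]
w1 tool z -64 n 5396 x [-4.5 17.6] y [-54.9  17.9]
w1 tool z -56 n 4633 x [-6.5 17.5] y [-48.1  35.7]
w1 tool z -48 n 2660 x [-8.2 16.9] y [-42.1  35.4]
w1 tool z -40 n 4214 x [-8.2 12.9] y [-35.7  34.7]
w1 tool z -32 n 1842 x [-7.9 13.6] y [-29.8  31.4]
w1 tool z -24 n 707 x [-10.   12.8] y [-15.9  17.6]
w1 tool z -16 n 349 x [ 6.4 11.4] y [-12.1  13.8]
w1 tool z -8 n 438 x [ 6.1 11.2] y [-12.2  13.8]
w1 tool z 0 n 369 x [ 6.3 11.2] y [-12.3  14. ]
w1 tool z 8 n 215 x [ 6.3 11.1] y [-11.2  12.2]
```

The finger backs are within ±14 mm and the linkage only widens above z≈130, clear of blade (109) and grip (116). Contact is expected after about 33 mm of +y travel and the stop at about 62. I'll press to 50 first.

>>> drive_tool:
  commands:
    - {"linear":[0,0.1,0],"angular":[0,0,0],"grip":0}
    - {"linear":[0,0.08,0],"angular":[0,0,0],"grip":0}
    - {"linear":[0,0.02,0],"angular":[0,0,0],"grip":0}
    - {"linear":[0,0.02,0],"angular":[0,0,0],"grip":0}
    - {"linear":[0,0.02,0],"angular":[0,0,0],"grip":0}
    - {"linear":[0,0.02,0],"angular":[0,0,0],"grip":0}
    - {"linear":[0,0.02,0],"angular":[0,0,0],"grip":0}
    - {"linear":[0,0.02,0],"angular":[0,0,0],"grip":0}
    - {"linear":[0,0.02,0],"angular":[0,0,0],"grip":0}
    - {"linear":[0,0.013,0],"angular":[0,0,0],"grip":0}
    - {"linear":[0,0,0],"angular":[0,0,0],"grip":0}

```text
t: 3.7
ee_pos: [563.2, 112.4, 100.2]
ee_rot: [[-0.203, 0.979, -0.001], [0.979, 0.203, -0.001], [-0.0, -0.001, -1.0]]
contact_force: [-4.3, -4.5, 4.1]
opening: 0.0
finger_force: 2.8
```

>>> drive_tool:
  commands:
    - {"linear":[0,0.013,0],"angular":[0,0,0],"grip":0}
    - {"linear":[0,0.013,0],"angular":[0,0,0],"grip":0}
    - {"linear":[0,0.013,0],"angular":[0,0,0],"grip":0}
    - {"linear":[0,0,0],"angular":[0,0,0],"grip":0}

```text
t: 4.03
ee_pos: [568.7, 113.5, 100.1]
ee_rot: [[-0.203, 0.979, -0.001], [0.979, 0.203, -0.001], [-0.0, -0.001, -1.0]]
contact_force: [-5.7, -4.8, 3.9]
opening: 0.2
finger_force: 3.4
```

>>> drive_tool:
  commands:
    - {"linear":[0,0.01,0],"angular":[0,0,0],"grip":0}
    - {"linear":[0,0,0],"angular":[0,0,0],"grip":0}

```text
t: 4.2
ee_pos: [570.0, 113.8, 100.2]
ee_rot: [[-0.203, 0.979, -0.001], [0.979, 0.203, -0.001], [-0.0, -0.001, -1.0]]
contact_force: [-6.3, -5.3, 3.6]
opening: -0.4
finger_force: 3.6
```

>>> drive_tool:
  commands:
    - {"linear":[0,0.01,0],"angular":[0,0,0],"grip":0}
    - {"linear":[0,0,0],"angular":[0,0,0],"grip":0}

```text
t: 4.37
ee_pos: [571.5, 114.1, 100.2]
ee_rot: [[-0.203, 0.979, -0.001], [0.979, 0.203, -0.001], [-0.0, -0.001, -1.0]]
contact_force: [-6.2, -5.2, 4.3]
opening: -0.4
finger_force: 3.7
```

>>> drive_tool:
  commands:
    - {"linear":[0,0.01,0],"angular":[0,0,0],"grip":0}
    - {"linear":[0,0,0],"angular":[0,0,0],"grip":0}

```text
t: 4.53
ee_pos: [572.9, 114.4, 100.2]
ee_rot: [[-0.203, 0.979, -0.001], [0.979, 0.203, -0.001], [-0.0, -0.001, -1.0]]
contact_force: [-6.5, -4.5, 4.0]
opening: -0.1
finger_force: 3.8
```

>>> drive_tool:
  commands:
    - {"linear":[0,0.01,0],"angular":[0,0,0],"grip":0}
    - {"linear":[0,0,0],"angular":[0,0,0],"grip":0}

```text
t: 4.7
ee_pos: [574.3, 114.8, 100.1]
ee_rot: [[-0.203, 0.979, -0.001], [0.979, 0.203, -0.0], [-0.0, -0.001, -1.0]]
contact_force: [-6.7, -4.4, 4.3]
opening: -0.3
finger_force: 4.0
```

>>> drive_tool:
  commands:
    - {"linear":[0,0.007,0],"angular":[0,0,0],"grip":0}
    - {"linear":[0,0,0],"angular":[0,0,0],"grip":0}

```text
t: 4.87
ee_pos: [574.8, 114.9, 100.1]
ee_rot: [[-0.203, 0.979, -0.002], [0.979, 0.203, -0.001], [-0.0, -0.002, -1.0]]
contact_force: [-10.2, -4.3, 7.4]
opening: 0.1
finger_force: 5.6
```

>>> drive_tool:
  commands:
    - {"linear":[0,0.003,0],"angular":[0,0,0],"grip":0}
    - {"linear":[0,0,0],"angular":[0,0,0],"grip":0}
    - {"linear":[0,0,0],"angular":[0,0,0],"grip":0}
    - {"linear":[0,0,0],"angular":[0,0,0],"grip":0}
    - {"linear":[0,0,0],"angular":[0,0,0],"grip":0}
    - {"linear":[0,0,0],"angular":[0,0,0],"grip":0}

```text
t: 5.37
ee_pos: [574.9, 114.9, 100.1]
ee_rot: [[-0.203, 0.979, -0.003], [0.979, 0.203, -0.001], [-0.0, -0.003, -1.0]]
contact_force: [-12.7, -4.5, 6.9]
opening: 0.1
finger_force: 6.6
```

```bash
python3 - <<'E'
from h import *
snap('wrist','w2'); snap('side','s2')
a=cv2.resize(cv2.imread('pics/s2.png')[100:200,200:300],(400,400),interpolation=cv2.INTER_CUBIC)
b=cv2.resize(cv2.imread('pics/w2.png'),(400,300)); b=cv2.copyMakeBorder(b,0,100,0,0,cv2.BORDER_CONSTANT)
cv2.imwrite('pics/sw2.png',np.hstack([a,b]))
z=load('w2'); st=manip.read_state(); print(st['contact_force'],st['ee_pos'])
W=world(z); hs=cv2.cvtColor(z['p'],cv2.COLOR_RGB2HSV)
m=(np.abs(W[...,2]-109)<4)&(hs[...,2]>140)&(hs[...,1]<60)&(W[...,1]>130)&(W[...,1]<200)&(W[...,0]<600)
P=W[m]; print(m.sum()); y=np.arange(132,200,6); e=[P[np.abs(P[:,1]-k)<2][:,0] for k in y]
k=[(a,np.median(b)) for a,b in zip(y,e) if len(b)>5]; k=np.array(k); print(k.round(1).tolist(),np.polyfit(k[:,0],k[:,1],1))
E
```

```text
[-12.04581355  -3.67716186   6.04329065] [574.95976955 114.93548904 100.07223092]
2999
[[132.0, 588.7], [138.0, 586.6], [144.0, 584.4], [150.0, 582.2], [156.0, 580.3], [162.0, 578.2], [168.0, 576.1], [174.0, 573.9], [180.0, 571.8], [186.0, 569.8], [192.0, 567.6], [198.0, 565.5]] [-3.50899122e-01  6.34991788e+02]
```

View pics/sw2.png

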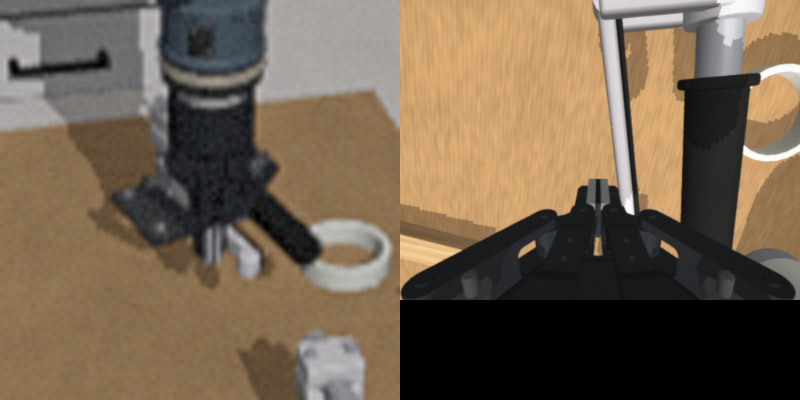

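The wrist picture shows the finger back on the blade at (622,205), with a gap to the grip. The blade has turned 0.247 rad at 13 N, so it is at the stop. Now I'll release it and hold clear.

>>> drive_tool:
  commands:
    - {"linear":[0,-0.05,0],"angular":[0,0,0],"grip":0}
    - {"linear":[0,-0.08,0],"angular":[0,0,0],"grip":0}
    - {"linear":[0,-0.1,0],"angular":[0,0,0],"grip":0}
    - {"linear":[0,-0.1,0],"angular":[0,0,0],"grip":0}
    - {"linear":[0,-0.07,0],"angular":[0,0,0],"grip":0}
    - {"linear":[0,0,0],"angular":[0,0,0],"grip":0}
    - {"linear":[0,0,0],"angular":[0,0,0],"grip":0}
    - {"linear":[0,0,0],"angular":[0,0,0],"grip":0}
    - {"linear":[0,0,0],"angular":[0,0,0],"grip":0}
    - {"linear":[0,0,0],"angular":[0,0,0],"grip":0}
    - {"linear":[0,0,0],"angular":[0,0,0],"grip":0}
    - {"linear":[0,0,0],"angular":[0,0,0],"grip":0}

```text
t: 6.47
ee_pos: [517.7, 103.2, 100.2]
ee_rot: [[-0.203, 0.979, -0.0], [0.979, 0.203, 0.0], [0.0, -0.0, -1.0]]
contact_force: [0.4, 0.7, -0.1]
opening: -0.1
finger_force: 0.0
```

```bash
python3 - <<'E'
from h import *
snap('wrist','w3'); z=load('w3'); print(manip.read_state()['contact_force'])
W=world(z); hs=cv2.cvtColor(z['p'],cv2.COLOR_RGB2HSV)
m=(np.abs(W[...,2]-109)<4)&(hs[...,2]>140)&(hs[...,1]<60)&(W[...,1]>130)&(W[...,1]<200)&(W[...,0]<600)
P=W[m]; k=np.array([(a,np.median(P[np.abs(P[:,1]-a)<2][:,0])) for a in range(132,200,6)]); print(np.polyfit(k[:,0],k[:,1],1))
E
```

```text
[-0.60099002  0.45184438  0.40694912]
[-7.89270874e-02  5.73343392e+02]
```

The lever is fully out (slope 0.079, 0.26 rad back) and the fingers are clear. Pressing again.

>>> drive_tool:
  commands:
    - {"linear":[0,0.08,0],"angular":[0,0,0],"grip":0}
    - {"linear":[0,0.07,0],"angular":[0,0,0],"grip":0}
    - {"linear":[0,0.03,0],"angular":[0,0,0],"grip":0}
    - {"linear":[0,0.03,0],"angular":[0,0,0],"grip":0}
    - {"linear":[0,0.03,0],"angular":[0,0,0],"grip":0}
    - {"linear":[0,0.03,0],"angular":[0,0,0],"grip":0}
    - {"linear":[0,0.03,0],"angular":[0,0,0],"grip":0}
    - {"linear":[0,0.03,0],"angular":[0,0,0],"grip":0}
    - {"linear":[0,0.03,0],"angular":[0,0,0],"grip":0}
    - {"linear":[0,0.02,0],"angular":[0,0,0],"grip":0}
    - {"linear":[0,0.01,0],"angular":[0,0,0],"grip":0}
    - {"linear":[0,0,0],"angular":[0,0,0],"grip":0}

```text
t: 7.52
ee_pos: [574.2, 114.7, 100.0]
ee_rot: [[-0.202, 0.979, -0.002], [0.979, 0.202, -0.001], [-0.0, -0.002, -1.0]]
contact_force: [-6.4, -5.0, 2.2]
opening: 0.1
finger_force: 4.0
```

>>> drive_tool:
  commands:
    - {"linear":[0,0.007,0],"angular":[0,0,0],"grip":0}
    - {"linear":[0,0,0],"angular":[0,0,0],"grip":0}
    - {"linear":[0,0,0],"angular":[0,0,0],"grip":0}

```text
t: 7.77
ee_pos: [574.7, 114.7, 100.0]
ee_rot: [[-0.202, 0.979, -0.002], [0.979, 0.202, -0.001], [-0.0, -0.002, -1.0]]
contact_force: [-8.6, -4.9, 3.2]
opening: -0.3
finger_force: 4.9
```

>>> drive_tool:
  commands:
    - {"linear":[0,0.006,0],"angular":[0,0,0],"grip":0}
    - {"linear":[0,0,0],"angular":[0,0,0],"grip":0}
    - {"linear":[0,0,0],"angular":[0,0,0],"grip":0}
    - {"linear":[0,0,0],"angular":[0,0,0],"grip":0}
    - {"linear":[0,0,0],"angular":[0,0,0],"grip":0}
    - {"linear":[0,0,0],"angular":[0,0,0],"grip":0}

```text
t: 8.27
ee_pos: [575.1, 114.8, 99.9]
ee_rot: [[-0.202, 0.979, -0.003], [0.979, 0.202, -0.001], [-0.0, -0.003, -1.0]]
contact_force: [-13.1, -6.1, 4.9]
opening: 0.1
finger_force: 7.0
```

```bash
python3 - <<'E'
from h import *
snap('wrist','w4'); z=load('w4'); f=manip.read_state()['contact_force']; print(f)
W=world(z); hs=cv2.cvtColor(z['p'],cv2.COLOR_RGB2HSV)
m=(np.abs(W[...,2]-109)<4)&(hs[...,2]>140)&(hs[...,1]<60)&(W[...,1]>130)&(W[...,1]<200)&(W[...,0]<600)
P=W[m]; k=np.array([(a,np.median(P[np.abs(P[:,1]-a)<2][:,0])) for a in range(132,200,6)]); s=np.polyfit(k[:,0],k[:,1],1)[0]; print(s)
if s<-.33 and 9<-f[0]<30: print(manip.hand_in())
E
```

```text
[-12.35305029  -6.09818155   5.16386126]
-0.35067645252802715
the job is handed in; nothing more can be done
None
```

I pressed the long lever to its firm stop, let it spring fully out with the fingers clear, then pressed it in again; the job was handed in while holding it there at about 14 N (no verdict was returned).

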